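Level the set-up bed with its screw foot

ROBOT

A 7-joint arm with a two-finger parallel gripper is mounted at the origin on a cart in front of the work surface, level with it; the furniture and walls round the work are solid. World frame = base frame: x ahead of the robot, y to its left, z up, the work surface at z = 0. Lengths are in m, angles in rad, forces in N, time in s.
With the tool pointing down it reaches from about 0.35 to 0.9 m from the base axis. Payload 8.1 kg.
Tool frame: the origin (TCP) lies midway between the tips of the shut fingers; the grasp point (between the pads) lies 19 mm behind it; z points along the fingers, y is the line along which they close (so a half turn about z gives the same grasp; the last joint's range is limited). The gripper opens to 92 mm and grips with 3 to 60 N. Pads are 19 mm wide; open, the fingers measure 130 mm over their backs; the gripper's body (75 mm by 190 mm) begins 47 mm behind the grasp point.
Start: joints at [1.139, 0.434, 0.025, 1.573, -0.012, 1.134, -0.075], TCP at [0.202, -0.592, 0.227] pointing down, gripper open.
Joint ranges: [-2.62, 2.62], [-0.44, 2.09], [-1.27, 1.32], [0.08, 2.57], [-1.32, 4.46], [0.12, 2], [-2.74, 2.74]. Speed limits (rad/s): [2.22, 2.22, 3.01, 3.01, 3.14, 3.14, 3.14].

INTERFACE

Orientations are given as a rotation vector (axis times angle).
In Python, from cell import arm gives the robot as it stands.
- The arm moves only by the tool carry_out, never from a script. Its arguments are lists of equal length, an entry for each row: "claw": the finger opening in cm, from 0 to 9.18; "delta_pos": the shift along the tool's x, y, z in cm, a list of three; "angular": the turn, a rotation vector about the tool's x, y, z in rad, a list of three. In form: {"claw": [claw, ...], "delta_pos": [[dx, dy, dz], ...], "angular": [[ax, ay, az], ...]}. A call has 1 to 20 rows; each row shifts and turns the commanded pose from where the row before left it, along the tool's axes as they then stand; what a row does not reach is not made up. A row lasts 1/10 s, in which the tool goes at most 50 mm and 8.59 degrees, less where a joint would pass 70% of its speed; a pose out of reach is approached as far as the arm can. A call with a gripper value outside its range is refused whole. The fingers move at their own pace and stop on an object; "force" is the grip in N (left out, the last holds). Time passes only in rows, so rows that do not move let the fingers close. It gives the time, the measured TCP pose, the force, the opening and the grip force at its end, in the units of the state.
- arm.observe(): the state, without advancing time (a new reading comes with each control period).
- arm.get_image(name): name is "scene" or "side" or "wrist"; returns a dict with "frame" (400x640x3 uint8, red, green, blue), "mtx" (3x3 intrinsics, pixels), "T" (4x4, takes a point from camera to world coordinates). Camera axes: x right, y down, z forward; pixel columns grow to the right and rows downward; lengths in m; the calibration is good to about 2 mm. A picture is of the moment at which its call begins. There is no depth.
- arm.sign_off(): hands the job in; it is judged then, once.
Trained networks look in a picture, given as the dict that the camera call returned (one of the last four; its "shot" number tells which), for a name from the list of things; names that differ only in an ending like _2 or _b are one class to them, and where a whole thing is asked for, a point or a joint stands for the part that bears it (a point fixed in the world has none). Each returns a list of dicts, best first, with "conf" (0 to 1); they miss things now and then, are a little off and sometimes report something else, mostly with a low value. They report only what shows in the picture. A call takes as long as a camera call. They do not tell look-alikes from the thing itself.
- arm.look_for(label, picture): "centre" ([column, row] as shares, 0 to 1, of the picture: columns of its width, rows of its height, amid what is visible of it).
- arm.trace(label, picture): "region" (400x640 bool, what is visible of it) and "centre" ([column, row] as shares, 0 to 1, of the picture: columns of its width, rows of its height, amid what is visible of it).
- arm.place_of(label, picture): "centre" ([column, row] as shares, 0 to 1, of the picture: columns of its width, rows of its height: a listed point, or the origin of a listed thing).
The state is a dict: "clock": time; "joints": joint angles; "dq": joint speeds; "joint_efforts": joint torques, N m; "position": TCP position; "ee_rot": TCP orientation; "force": force on the tool from outside, world axes, zero at the start; "ft_torque": the same for the moment, N m; "width": opening from 0.0 (shut) to 1.0 (fully open); "gripper_force": force on a finger pad.
Only numpy, scipy, OpenCV 4.12 (cv2) and the standard library are available. Lean on these libraries where they do the work, as an engineer would, in place of code of your own. Each camera call takes 0.05 s, during which the arm holds its last target. There are 200 camera calls.

TASK

Stand the yellow spirit level lengthwise in the middle of the blue bed, between the hinge and the red T-handle, and let go of it. Then take the red T-handle, press the sprung bed down until its foot sits firmly on the steel pad, and turn the handle until the bubble rests between the two black lines. Finish like that: still gripping the handle and pressing the foot down (firmly, without forcing it), with the bubble centred; leave the other things on the bench where they lie.

Things in the scene. Friction and masses are not known exactly. Their poses are not given: they have to be found in the camera images.
- level: Yellow box spirit level with black ends, 150 long x 26 wide x 36 mm high (45 mm over the vial), 0.2 to 0.35 kg, standing loose on its base. Origin: centre of its underside; x along its length, z up. Grip it across its 26 mm width near the middle. A green vial 66 mm long lies along the middle of its top, with a pale bubble 14 mm long and two black rings at x = +-10.5 mm.
- bubble (a joint): Position of the bubble's centre along the level's own x axis, m; 0 is centred, the range is +-0.020. The bubble goes to the higher end, about 14 mm per degree of slope, and takes about 1.5 s to settle. Wholly between the black lines means within +-3.5 mm.
- bubble_mid (a point): The pale bubble itself (its centre), moving along the vial.
- bed_rest (a point): Place for the middle of the level on top of the blue bed (plate 126 x 320 x 10 mm, two dark slots along it), 46 mm above the bench when the bed is level. y runs along the bed toward the hinge, x across, z square to the bed. The steel hinge block is 115 mm from here toward +y, the axis of the red T-handle 160 mm toward -y. The level stays put on the sloping bed.
- handle_grip (a point): Point on the T-handle's axis, 10 mm below the top of its red bar and 20 mm above the black round flange (60 mm across) under the bar. The bar is 52 mm long along x, 16 mm thick along y, 30 mm high, z up: grip it across y from above, fingertips down to the flange, on which they can press.
- handle: The red T-handle with its flange; origin on its axis at the top of the bed, 36 mm below handle_grip, same axes. Clockwise from above screws the foot down: with the foot seated this end of bed and handle rises 4 mm per rad (0.85 degree, 12 mm of bubble); counter-clockwise sinks. Stiff (0.15 N m), stays where left. At most 1.6 rad of turning is needed.
- foot: Screw foot with rubber pad, 32 mm across, under the bed below the T-handle; origin at its underside. A spring in the hinge holds the handle end of the bed up against a stop (about 3 degrees) until the handle is pressed down with 3 to 5 N over some 16 to 22 mm; then the foot stands on its steel pad and the bubble tells what to turn.
- pad: Square steel pad on the bench, 60 mm wide, under the foot; its top is 5 to 7 mm above the bench (10 mm above its origin). Fixed.
- slip: Brown slip of wood, 34 x 118 x 8 mm, loose; leave it alone.
- dowel_block: Small beech block, 22 x 40 x 20 mm, loose; leave it alone.
- spanner_10: Combination spanner, 19 x 143 x 8 mm, loose; leave it alone.
- hex_bolt_a: Hex bolt, 15 x 56 x 17 mm, loose; leave it alone.
There are look-alikes about, which are no part of the job. Of the things shaped like the pad, the steel one is meant.

How it is judged:
On the way:
1. the level stands lengthwise on the bed, let go (z of level in the frame of bed_rest between -0.004 and 0.004 m and horizontal distance between level and bed_rest below 0.05 m and angle between the x axis of level and the y axis of bed_rest, either way round below 0.2 rad and angle between the z axis of level and the z axis of bed_rest, either way round below 0.03 rad and contact force between level and the arm below 0.1 N and contact force between level and the fingers below 0.1 N), for 0.2 s.
At the end, for the whole second after the job is handed in: Level lying flat and free on the bed (within 50 mm of the rest point, 0.2 rad of lengthwise), bubble within 3.7 mm of the middle, bed within 0.4 degree of level, foot pressed on its pad with over 2 N, fingers still on the T-handle with over 2 N (all of step 1 and value of joint bubble between -0.0037 and 0.0037 m and angle between bed_rest's own z axis and vertical below 0.007 rad and contact force between foot and pad above 2 N and contact force between the fingers and handle above 2 N); the arm keeps its last pose, push and grip.
It fails at once if the foot is forced onto its pad with more than 60 N (contact force between foot and pad above 60 N).
It fails at once if the level is tipped over (angle between level's own z axis and vertical above 0.7 rad).
It fails at once if another thing on the bench is pushed away by more than 30 mm (distance of any of slip, dowel_block, spanner_10, hex_bolt_a from where it was at the start of the episode above 0.03 m).
It also fails if it takes over 61 s, if anything falls off the work surface, if the arm or the gripper's body presses on something with over 40 N, if the wrist force passes 120 N, or if a joint passes its speed limit or range.

## Working session

There is one attempt and no reset: what is moved stays moved. The work goes in short steps, Python scripts to look and compute and a tool call to move; the robot and the scene stay as the last step left them, time stands still between calls to the robot, and variables do not carry over. Pictures are saved under pics/ and viewed, at most 10 in all, crops included, and the job is handed in when it is done.

Besides the shell and the picture viewer there is one more tool, called after "Call:" as name(argument=value, ...) on one line, values as JSON. carry_out: Moves the arm, as the interface text tells. Its arguments: {"type":"object","properties":{"claw":{"type":"array","items":{"type":"number"}},"delta_pos":{"type":"array","items":{"type":"array","items":{"type":"number"}}},"angular":{"type":"array","items":{"type":"array","items":{"type":"number"}}},"force":{"type":"number"}},"required":["claw","delta_pos","angular"]}

```bash
mkdir -p pics; ls
cat > h.py <<'E'
import numpy as np, cv2
from scipy.spatial.transform import Rotation as R
from cell import arm
def ray(p,c):
    u=np.array([c[0]*640,c[1]*400,1.]); d=p["T"][:3,:3]@np.linalg.inv(p["mtx"])@u
    return p["T"][:3,3],d/np.linalg.norm(d)
def tri(rs):
    A=0;b=0
    for o,d in rs:
        P=np.eye(3)-np.outer(d,d);A=A+P;b=b+P@o
    x=np.linalg.solve(A,b); return x,[np.linalg.norm((np.eye(3)-np.outer(d,d))@(x-o)) for o,d in rs]
def atz(r,z): o,d=r; return o+d*(z-o[2])/d[2]
def proj(p,X):
    q=np.linalg.inv(p["T"])@np.r_[X,1]; q=p["mtx"]@q[:3]; return q[:2]/q[2]
def save(p,n): cv2.imwrite("pics/"+n,p["frame"][:,:,::-1])
def st():
    s=arm.observe(); print({k:np.round(s[k],4).tolist() for k in ("clock","position","ee_rot","force","width","gripper_force")}); print(R.from_rotvec(s["ee_rot"]).as_matrix().round(3)); return s
E
python3 - <<'E'
from h import *
st()
ps={n:arm.get_image(n) for n in("scene","side","wrist")}
np.set_printoptions(precision=4,suppress=True)
for n,p in ps.items():
    save(p,n+"0.png"); print(n,p["T"][:3,3],p["T"][:3,2])
    for l in ["level","bubble_mid","bed_rest","handle_grip","handle","foot","pad","slip","dowel_block","spanner_10","hex_bolt_a"]:
        print(l,[(round(r["conf"],2),(np.array(r["centre"])*[640,400]).round(1).tolist()) for r in arm.place_of(l,p)[:3]])
cv2.imwrite("pics/both.png",np.vstack([ps["scene"]["frame"],ps["side"]["frame"]])[:,:,::-1][::1])
E
```

```text
pics
{'clock': 0.0, 'position': [0.2016, -0.5911, 0.2259], 'ee_rot': [-3.0977, -0.5137, 0.0006], 'force': [-0.7121, -0.1194, 0.1625], 'width': 0.9996, 'gripper_force': 0.0}
[[ 0.946  0.323 -0.001]
 [ 0.323 -0.946  0.001]
 [-0.    -0.002 -1.   ]]
scene [-0.5068 -0.5243  0.6851] [ 0.8012  0.3791 -0.463 ]
level [(0.92, [421.8, 258.2])]
bubble_mid []
bed_rest []
handle_grip [(0.62, [347.9, 187.5])]
handle [(0.88, [344.8, 202.1])]
foot []
pad [(0.78, [385.5, 294.2]), (0.77, [389.7, 227.3]), (0.62, [349.5, 220.1])]
slip [(0.61, [306.3, 257.7])]
dowel_block []
spanner_10 []
hex_bolt_a [(0.55, [432.3, 224.5])]
side [0.472  0.9619 0.9383] [ 0.0575 -0.7503 -0.6586]
level [(0.87, [339.0, 158.6])]
bubble_mid [(0.29, [297.5, 191.6])]
bed_rest [(0.79, [295.5, 234.2])]
handle_grip [(0.68, [293.0, 185.3]), (0.16, [297.4, 235.1])]
handle [(0.72, [296.8, 192.0])]
foot [(0.24, [298.6, 194.3])]
pad [(0.92, [313.1, 329.0]), (0.67, [292.9, 181.8]), (0.66, [387.6, 170.4])]
slip [(0.85, [375.9, 215.5]), (0.61, [336.4, 155.9])]
dowel_block [(0.42, [368.7, 245.7])]
spanner_10 [(0.59, [251.3, 209.0])]
hex_bolt_a [(0.44, [276.2, 160.7])]
wrist [ 0.2802 -0.5637  0.3846] [-0.2911 -0.0973 -0.9517]
level []
bubble_mid []
bed_rest []
handle_grip []
handle []
foot []
pad []
slip []
dowel_block []
spanner_10 []
hex_bolt_a []
```

```bash
python3 -c "
import cv2
im=cv2.imread('pics/both.png');print(im.shape);cv2.imwrite('pics/both.png',cv2.resize(im,(480,600)))"
```

```text
(800, 640, 3)
```

View pics/scene0.png

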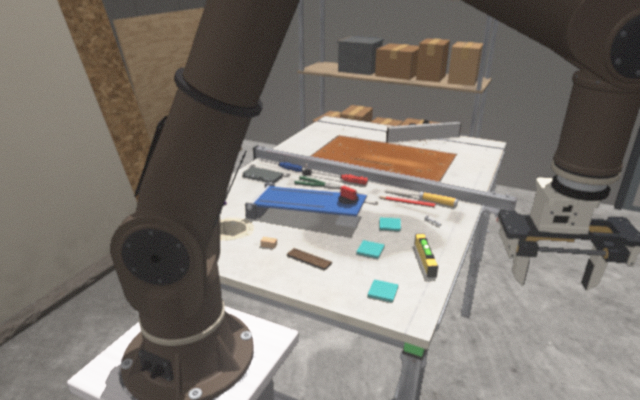

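View pics/side0.png

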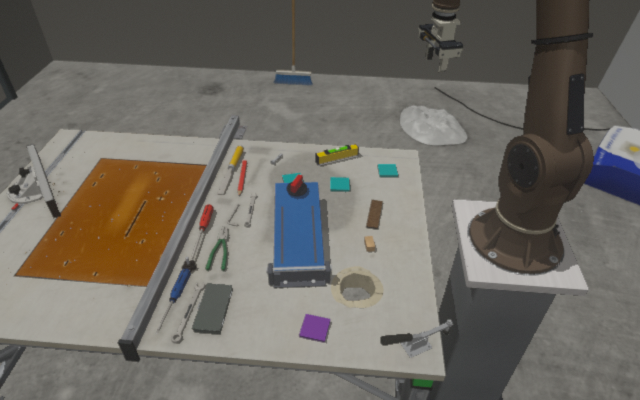

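The scene shows the level at (426,256) and the red handle at (348,193) on the blue bed. In the side view the level is at (337,154), the handle at (297,184) and the hinge at (300,272). There is only one level and one T-handle. The teal and purple squares are look-alikes of the pad. Next I triangulate.

Run:
```python
from h import *
np.set_printoptions(precision=4,suppress=True)
a=arm.get_image("scene");b=arm.get_image("side")
for l in ["level","handle_grip","handle","bed_rest","slip"]:
    ra=arm.place_of(l,a);rb=arm.place_of(l,b)
    if ra and rb: print(l,tri([ray(a,ra[0]["centre"]),ray(b,rb[0]["centre"])]))
    elif rb: print(l,"side at z .046",atz(ray(b,rb[0]["centre"]),.05))
for n,p in(("scene",a),("side",b)):
  for l in ("level","bed_rest","handle"):
    t=arm.trace(l,p)
    if t:
        m=t[0]["region"].astype(np.uint8); r=cv2.minAreaRect(cv2.findNonZero(m)); box=cv2.boxPoints(r)
        print(n,l,t[0]["conf"],m.sum()); print([atz(ray(p,c/[640,400]),.036 if l=="level" else .05)[:2].round(3).tolist() for c in box])
# level: colour yellow axis in side
im=b["frame"].astype(int)
m=((im[...,0]>130)&(im[...,1]>110)&(im[...,2]<80)).astype(np.uint8); m[:,:305]=0;m[:,370:]=0;m[:140]=0;m[175:]=0
pts=cv2.findNonZero(m)[:,0]; vx=cv2.fitLine(pts.astype(np.float32),cv2.DIST_L2,0,.01,.01).ravel();print(pts.min(0),pts.max(0),vx)
c=vx[2:];e=[atz(ray(b,(c+s*15*vx[:2])/[640,400]),.036) for s in(-1,1)];print(e,np.arctan2(*(e[1]-e[0])[1::-1]))
# blue bed
m=((im[...,2]>im[...,0]+50)&(im[...,2]>90)).astype(np.uint8);m[:,:260]=0;m[:,340:]=0;m[:170]=0;m[290:]=0
bx=cv2.boxPoints(cv2.minAreaRect(cv2.findNonZero(m)));print(bx)
h=cv2.convexHull(cv2.findNonZero(m));print(cv2.approxPolyDP(h,4,True)[:,0].tolist())
```

```text
level (array([ 0.5189, -0.321 , -0.001 ]), [np.float64(0.0011037761168909586), np.float64(0.001103776116890938)])
handle_grip (array([ 0.6201, -0.068 ,  0.0897]), [np.float64(0.0043639048698102785), np.float64(0.0043639048698103765)])
handle side at z .046 [ 0.6244 -0.0834  0.05  ]
bed_rest (array([0.5976, 0.0871, 0.0521]), [np.float64(0.0019257085971392076), np.float64(0.0019257085971391404)])
slip (array([ 0.3894, -0.0581, -0.0018]), [np.float64(0.0026202590296456), np.float64(0.002620259029645485)])
scene level 0.87 630
[[0.555, -0.276], [0.599, -0.302], [0.423, -0.389], [0.387, -0.365]]
scene bed_rest 0.58 2422
[[0.497, 0.171], [0.674, 0.274], [0.754, -0.08], [0.575, -0.139]]
scene handle 0.24 83
[[0.636, -0.286], [0.668, -0.284], [0.642, -0.336], [0.611, -0.336]]
side level 0.65 569
[[0.594, -0.299], [0.452, -0.378], [0.439, -0.301], [0.576, -0.228]]
side bed_rest 0.98 4202
[[0.707, -0.148], [0.554, -0.17], [0.516, 0.209], [0.639, 0.225]]
side handle 0.59 348
[[0.669, -0.118], [0.617, -0.17], [0.581, -0.088], [0.631, -0.041]]
[317 144] [357 156] [  0.9744  -0.2246 336.8158 150.5789]
[array([ 0.5626, -0.2957,  0.036 ]), array([ 0.469, -0.344,  0.036])] -2.665461397818063
[[273.5537 265.992 ]
 [275.2219 172.5754]
 [339.2728 173.7191]
 [337.6047 267.1358]]
[[339, 178], [323, 265], [274, 266], [276, 183], [282, 175]]
```

Call:
carry_out(claw=[9,9,9,9,9,9,9,9,9,9,9,9,9,9,9,9,9,9], delta_pos=[[2.4,-0.95,0],[2.4,-0.95,0],[2.4,-0.95,0],[2.4,-0.95,0],[2.4,-0.95,0],[2.4,-0.95,0],[2.4,-0.95,0],[2.4,-0.95,0],[2.4,-0.95,0],[2.4,-0.95,0],[2.4,-0.95,0],[2.4,-0.95,0],[2.4,-0.95,0],[2.4,-0.95,0],[2.4,-0.95,0],[2.4,-0.95,0],[0,0,0],[0,0,0]], angular=[[0,0,0],[0,0,0],[0,0,0],[0,0,0],[0,0,0],[0,0,0],[0,0,0],[0,0,0],[0,0,0],[0,0,0],[0,0,0],[0,0,0],[0,0,0],[0,0,0],[0,0,0],[0,0,0],[0,0,-0.14],[0,0,0]])

```text
clock: 4.5
position: [0.5167, -0.3229, 0.2266]
ee_rot: [-3.054, -0.736, 0.0]
force: [-0.6, -0.9, 1.0]
width: 0.976
gripper_force: 0.0
```

```bash
cat > lv.py <<'E'
from h import *
np.set_printoptions(precision=4,suppress=True)
s=st(); p=arm.get_image("wrist"); save(p,"w1.png")
r=arm.place_of("level",p); print(r[:2])
if r: print(atz(ray(p,r[0]["centre"]),0))
for l in("bubble_mid",):
    q=arm.place_of(l,p); print(l,[(x["conf"],atz(ray(p,x["centre"]),.04)) for x in q[:1]])
t=arm.trace("level",p)
if t:
    m=t[0]["region"].astype(np.uint8); bx=cv2.boxPoints(cv2.minAreaRect(cv2.findNonZero(m)))
    c=np.array([atz(ray(p,x/[640,400]),.03)[:2] for x in bx]); print(c,c.mean(0)); e=[c[1]-c[0],c[2]-c[1]]; e=max(e,key=np.linalg.norm);print(np.linalg.norm(e),np.degrees(np.arctan2(e[1],e[0])))
E
python3 lv.py
```

```text
{'clock': 4.5, 'position': [0.5167, -0.3229, 0.2266], 'ee_rot': [-3.0539, -0.736, 0.0001], 'force': [-0.6381, -0.9448, 1.0157], 'width': 0.9757, 'gripper_force': 0.0}
[[ 0.89   0.456 -0.   ]
 [ 0.456 -0.89   0.   ]
 [ 0.    -0.    -1.   ]]
[{'centre': [0.5864, 0.0457], 'conf': 0.72}, {'centre': [0.4942, 0.4505], 'conf': 0.56}]
[ 0.7128 -0.2989  0.    ]
bubble_mid [(0.58, array([ 0.5099, -0.3253,  0.04  ]))]
[[ 0.5751 -0.2807]
 [ 0.5865 -0.3018]
 [ 0.4547 -0.3759]
 [ 0.4416 -0.352 ]] [ 0.5145 -0.3276]
0.15125504461854786 -150.65889301764227
```

View pics/w1.png

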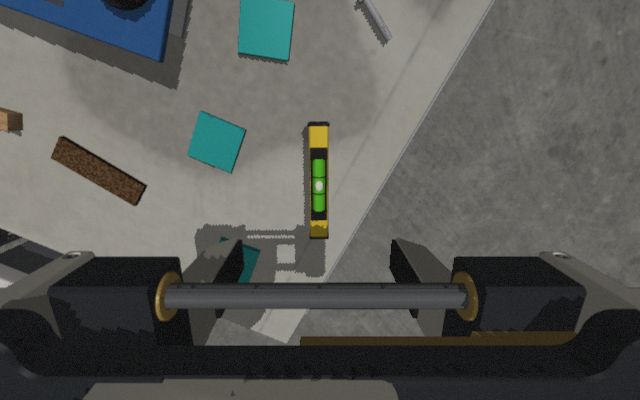

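The wrist view shows the level at (318,180), lengthwise up the picture, with the bubble at (319,186) and no other level nearby. I go lower for a second view.

Call:
carry_out(claw=[9,9,9,9,9,9], delta_pos=[[0,0,2],[0,0,2],[0,0,2],[0,0,2],[0,0,2],[0,0,0]], angular=[[0,0,-0.03],[0,0,0],[0,0,0],[0,0,0],[0,0,0],[0,0,0]])

```text
clock: 5.3
position: [0.514, -0.3235, 0.1243]
ee_rot: [-3.043, -0.77, 0.006]
force: [-0.1, 0.4, -0.6]
width: 0.979
gripper_force: 0.0
```

```bash
cat >> lv.py <<'E'
import cv2
print("side tri")
b=arm.get_image("side");
def yel(p,lo,hi):
    im=p["frame"].astype(int);m=((im[...,0]>110)&(im[...,1]>90)&(im[...,2]<70)&(im[...,0]>im[...,1]))
    ok=np.zeros_like(m);ok[lo[1]:hi[1],lo[0]:hi[0]]=1;m&=ok
    y,x=np.nonzero(m);return m,np.c_[x,y]
m,pt=yel(p,(220,0),(420,260))
l=cv2.fitLine(pt.astype(np.float32),cv2.DIST_L2,0,.01,.01).ravel()
d=(pt-l[2:])@l[:2];n=(pt-l[2:])@[-l[1],l[0]]
c=l[2:]+l[:2]*(d.min()+d.max())/2
e=[atz(ray(p,(c+k*l[:2])/[640,400]),.036) for k in(-40,40)];v=e[1]-e[0]
print(pt.min(0),pt.max(0),"mid",atz(ray(p,c/[640,400]),.036),"yaw",np.degrees(np.arctan2(v[1],v[0])), "len",np.linalg.norm(atz(ray(p,(l[2:]+d.max()*l[:2])/[640,400]),.036)-atz(ray(p,(l[2:]+d.min()*l[:2])/[640,400]),.036)))
E
sed -i s/w1.png/w2.png/ lv.py; python3 lv.py
```

```text
{'clock': 5.3, 'position': [0.514, -0.3235, 0.1243], 'ee_rot': [-3.0427, -0.7704, 0.0058], 'force': [-0.0776, 0.4223, -0.5757], 'width': 0.9794, 'gripper_force': 0.0}
[[ 0.88   0.476 -0.004]
 [ 0.476 -0.88   0.002]
 [-0.003 -0.004 -1.   ]]
[{'centre': [0.4953, 0.492], 'conf': 0.77}]
[ 0.5123 -0.3237  0.    ]
bubble_mid [(0.42, array([ 0.511 , -0.3259,  0.04  ]))]
[[ 0.4378 -0.3514]
 [ 0.5757 -0.2808]
 [ 0.5871 -0.3026]
 [ 0.4515 -0.3774]] [ 0.513 -0.328]
0.15485219307868203 27.1045442682887
side tri
[308 128] [336 259] mid [ 0.5259 -0.3195  0.036 ] yaw 26.19766146240212 len 0.1231712767759168
```

View pics/w2.png

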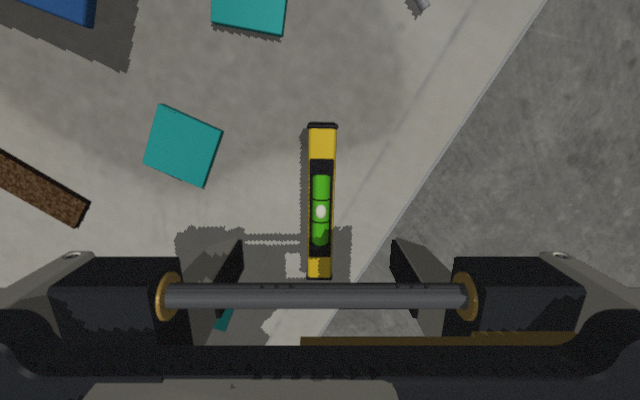

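Call:
carry_out(claw=[9,9,9,9,9,9,9,2,2,2,2,2,2,2], delta_pos=[[-0.2,0,2],[0,0,2],[0,0,2],[0,0,2],[0,0,2],[0,0,1.4],[0,0,0],[0,0,0],[0,0,0],[0,0,0],[0,0,0],[0,0,0],[0,0,0],[0,0,0]], angular=[[0,0,0.02],[0,0,0],[0,0,0],[0,0,0],[0,0,0],[0,0,0],[0,0,0],[0,0,0],[0,0,0],[0,0,0],[0,0,0],[0,0,0],[0,0,0],[0,0,0]], force=25)

```text
clock: 6.95
position: [0.5144, -0.3246, 0.0128]
ee_rot: [3.052, 0.745, 0.0]
force: [0.8, 0.6, 1.0]
width: 0.422
gripper_force: 0.0
```

Call:
carry_out(claw=[2,2,2,2,2,2], delta_pos=[[0,0,0],[0,0,0],[0,0,0],[0,0,0],[0,0,0],[0,0,0]], angular=[[0,0,0],[0,0,0],[0,0,0],[0,0,0],[0,0,0],[0,0,0]])

```text
clock: 7.55
position: [0.5145, -0.3248, 0.0128]
ee_rot: [3.052, 0.745, 0.0]
force: [0.5, -0.7, 0.5]
width: 0.257
gripper_force: 25.0
```

Call:
carry_out(claw=[2,2,2,2,2,2,2,2,2,2,2,2,2,2,2,2,2,2], delta_pos=[[0,0,-1],[0,0,-2],[0,0,-2.5],[0,0,-2.5],[0,0,-2.5],[0,0,-2.5],[0,0,-2.5],[0,0,-2],[1.65,-2,0],[1.65,-2,0],[1.65,-2,0],[1.65,-2,0],[1.65,-2,0],[1.65,-2,0],[1.65,-2,0],[1.65,-2,0],[1.65,-2,0],[1.65,-2,0]], angular=[[0,0,0],[0,0,0],[0,0,0],[0,0,0],[0,0,0],[0,0,0],[0,0,0],[0,0,0],[0,0,0],[0,0,0],[0,0,0],[0,0,0],[0,0,0],[0,0,0],[0,0,0],[0,0,0],[0,0,0],[0,0,0]])

```text
clock: 9.35
position: [0.5681, -0.0699, 0.188]
ee_rot: [-3.052, -0.745, 0.002]
force: [0.6, -0.1, -3.7]
width: 0.259
gripper_force: 25.0
```

Run:
```python
from h import *
s=st();print(np.round(s["joints"],2))
np.set_printoptions(precision=4,suppress=True)
R_={}
for n in("side","wrist","scene"):
    p=arm.get_image(n)
    for l in("bed_rest","handle_grip","handle"):
        r=arm.place_of(l,p)
        if r and r[0]["conf"]>.5: R_.setdefault(l,[]).append((n,ray(p,r[0]["centre"]))); print(n,l,r[0]["conf"],(np.array(r[0]["centre"])*[640,400]).round(1))
for l,v in R_.items():
    print(l,tri([x[1] for x in v]) if len(v)>1 else atz(v[0][1],.05))
```

```text
{'clock': 9.35, 'position': [0.5681, -0.0699, 0.188], 'ee_rot': [-3.0516, -0.7451, 0.0015], 'force': [0.5968, -0.0742, -3.6868], 'width': 0.2594, 'gripper_force': 24.9944}
[[ 0.887  0.461 -0.001]
 [ 0.461 -0.887  0.   ]
 [-0.001 -0.001 -1.   ]]
[ 0.18  0.4  -0.2   1.74  0.09  1.01 -1.15]
side bed_rest 0.81 [298.9 232.5]
side handle_grip 0.75 [297.6 185.3]
wrist bed_rest 0.69 [185.   96.1]
wrist handle_grip 0.68 [339. 158.]
wrist handle 0.8 [342.5 154.3]
scene bed_rest 0.56 [296.7 194.3]
scene handle_grip 0.84 [346.5 189.8]
scene handle 0.75 [343.  204.9]
bed_rest (array([0.5956, 0.0851, 0.0565]), [np.float64(0.0049169691971577235), np.float64(0.00012578514844409063), np.float64(0.004987111461151359)])
handle_grip (array([ 0.6159, -0.0657,  0.0936]), [np.float64(0.005389349547092471), np.float64(0.0015768250154663793), np.float64(0.004741884349355389)])
handle (array([ 0.613 , -0.0678,  0.0526]), [np.float64(0.007275497564204077), np.float64(0.007275497564204102)])
```

Call:
carry_out(claw=[2,2,2,2,2,2,2,2,2,2,2,2,2,2,2,2,2,2], delta_pos=[[0,0,0],[0,0,0],[0,0,0],[0,0,0],[0,0,0],[0,0,0],[0,0,0],[0,0,0],[0,0,0],[0,0,0],[2,0.65,0],[2,0.65,0],[2,0.65,0],[2,0.65,0],[2,0.65,0],[2,0.65,0],[2,0.65,0],[1,0.2,0]], angular=[[0,0,-0.122],[0,0,-0.122],[0,0,-0.122],[0,0,-0.122],[0,0,-0.122],[0,0,-0.122],[0,0,-0.122],[0,0,-0.122],[0,0,-0.122],[0,0,-0.122],[0,0,0],[0,0,0],[0,0,0],[0,0,0],[0,0,0],[0,0,0],[0,0,0],[0,0,0]])

```text
clock: 11.75
position: [0.5968, 0.0858, 0.1878]
ee_rot: [-2.073, -2.36, -0.001]
force: [-1.1, 0.9, -3.0]
width: 0.262
gripper_force: 25.0
```

Run:
```python
from h import *
s=st();print(np.round(s["joints"],2))
p=arm.get_image("wrist");save(p,"w3.png")
for l in ("bed_rest","handle_grip","level"):
    r=arm.place_of(l,p); print(l,[(x["conf"],(np.array(x["centre"])*[640,400]).round(1),atz(ray(p,x["centre"]),.055).round(4)) for x in r[:2]])
```

```text
{'clock': 11.75, 'position': [0.5968, 0.0858, 0.1878], 'ee_rot': [-2.0725, -2.3602, -0.0014], 'force': [-1.0542, 0.9283, -3.03], 'width': 0.2615, 'gripper_force': 24.9952}
[[-0.129  0.992  0.   ]
 [ 0.992  0.129  0.001]
 [ 0.001  0.    -1.   ]]
[ 0.11  0.48 -0.49  1.65  0.25  1.07 -0.33]
bed_rest []
handle_grip []
level [(0.68, array([314.3, 243. ]), array([0.6014, 0.0296, 0.055 ]))]
```

View pics/w3.png

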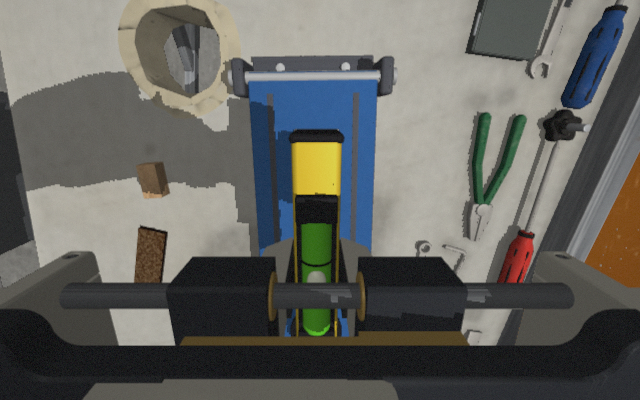

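The view shows the level (314,243) over the bed, parallel to its edges (columns 250–378 at row 80, 258–372 at row 240) and centred to about 1–2 px. The hinge is at row 75. I pitch it to the 3° slope and lower it.

Call:
carry_out(claw=[2,2,2,2,2,2,2,2], delta_pos=[[0,0,0],[0,0,2],[0,0,2],[0,0,2],[0,0,2],[0,0,2],[0,0,1.3],[0,0,0]], angular=[[0,-0.05,0],[0,0,0],[0,0,0],[0,0,0],[0,0,0],[0,0,0],[0,0,0],[0,0,0]])

```text
clock: 12.75
position: [0.5963, 0.0762, 0.0731]
ee_rot: [2.053, 2.33, -0.056]
force: [-0.4, 0.7, -2.9]
width: 0.257
gripper_force: 25.0
```

Run:
```python
from h import *
st();b=arm.get_image("side");cv2.imwrite("pics/s2.png",cv2.resize(b["frame"][140:300,220:400,::-1],None,fx=4,fy=3.7,interpolation=2))
```

```text
{'clock': 12.75, 'position': [0.5963, 0.0762, 0.0731], 'ee_rot': [2.0526, 2.3298, -0.0563], 'force': [-0.4029, 0.6706, -2.8579], 'width': 0.2572, 'gripper_force': 24.9951}
[[-0.126  0.992  0.003]
 [ 0.991  0.126 -0.051]
 [-0.051 -0.003 -0.999]]
```

View pics/s2.png

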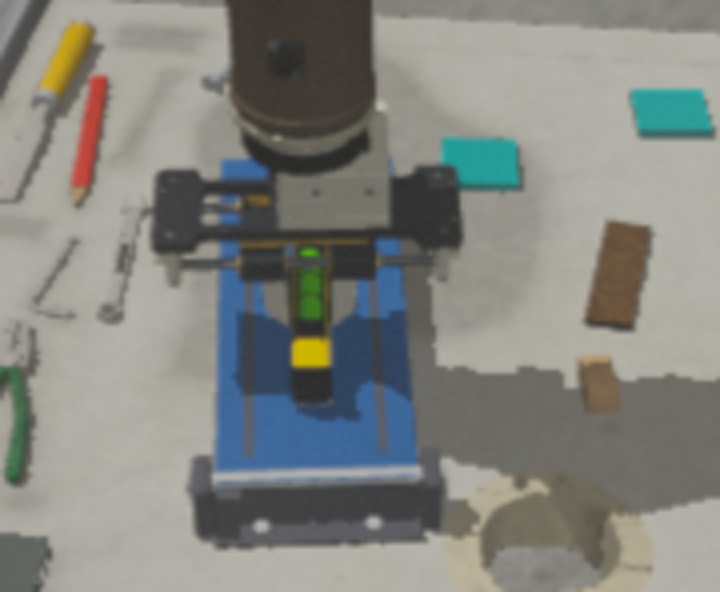

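The side crop shows the level (310,320) above the bed, centred between the slots. I shift it 8 mm toward the hinge and lower it gently.

Call:
carry_out(claw=[2,2,2,2,2], delta_pos=[[0.8,0,0],[0,0,0.2],[0,0,0.2],[0,0,0.1],[0,0,0]], angular=[[0,0,0],[0,0,0],[0,0,0],[0,0,0],[0,0,0]])

```text
clock: 13.3
position: [0.5964, 0.0856, 0.0694]
ee_rot: [2.05, 2.33, -0.052]
force: [0.2, 0.1, -3.1]
width: 0.263
gripper_force: 25.0
```

Call:
carry_out(claw=[2,2,2], delta_pos=[[0,0,0.2],[0,0,0.1],[0,0,0]], angular=[[0,0,0],[0,0,0],[0,0,0]])

```text
clock: 13.6
position: [0.5963, 0.0855, 0.0662]
ee_rot: [2.05, 2.33, -0.052]
force: [0.2, 0.4, -3.0]
width: 0.259
gripper_force: 25.0
```

Call:
carry_out(claw=[2,2,2], delta_pos=[[0,0,0.15],[0,0,0.1],[0,0,0]], angular=[[0,0,0],[0,0,0],[0,0,0]])

```text
clock: 13.9
position: [0.5966, 0.0855, 0.0647]
ee_rot: [2.05, 2.33, -0.051]
force: [-3.7, 0.2, 7.7]
width: 0.261
gripper_force: 25.0
```

Call:
carry_out(claw=[2,6,9,9,9,9,9,9,9,9], delta_pos=[[0,0,-0.1],[0,0,0],[0,0,0],[0,0,0],[0,0,0],[0,0,0],[0,0,0],[0,0,0],[0,0,-1],[0,0,-2]], angular=[[0,0,0],[0,0,0],[0,0,0],[0,0,0],[0,0,0],[0,0,0],[0,0,0],[0,0,0],[0,0,0],[0,0,0]])

```text
clock: 14.9
position: [0.5953, 0.0867, 0.0945]
ee_rot: [2.051, 2.332, -0.055]
force: [0.0, -0.8, 0.6]
width: 0.967
gripper_force: 0.0
```

Call:
carry_out(claw=[9,9,9,9,9,9,9,9,9,9,9,9,9,9,9,9,9,9,9], delta_pos=[[0,0,-2.5],[0,0,-2.5],[0,0,-3],[0,0,-3],[-3,0,0],[-3,0,0],[-3,0,0],[-3,0,0],[-3,0,0],[0,0,0],[0,0,0],[0,0,0],[0,0,0],[0,0,0],[0,0,0],[0,0,0],[0,0,0],[0,0,0],[0,0,0]], angular=[[0,0,0],[0,0,0],[0,0.055,0],[0,0,0],[0,0,0],[0,0,0],[0,0,0],[0,0,0],[0,0,0],[0,0,-0.149],[0,0,-0.149],[0,0,-0.149],[0,0,-0.149],[0,0,-0.149],[0,0,-0.149],[0,0,-0.149],[0,0,-0.149],[0,0,-0.149],[0,0,-0.149]])

```text
clock: 16.8
position: [0.6149, -0.058, 0.2049]
ee_rot: [0.083, -3.14, -0.007]
force: [0.1, -0.7, 0.4]
width: 0.981
gripper_force: 0.0
```

```bash
cat > hd.py <<'E'
from h import *
import sys
np.set_printoptions(precision=4,suppress=True)
s=st();print(np.round(s["joints"],2))
R_={}
for n in("side","wrist","scene"):
    p=arm.get_image(n)
    for l in("bed_rest","handle_grip","handle","level","bubble_mid"):
        r=arm.place_of(l,p)
        if r and r[0]["conf"]>.3: R_.setdefault(l,[]).append((n,ray(p,r[0]["centre"]))); print(n,l,r[0]["conf"],(np.array(r[0]["centre"])*[640,400]).round(1),atz(ray(p,r[0]["centre"]),.092))
    if n=="wrist":save(p,sys.argv[1])
for l,v in R_.items():
    if len(v)>1: print(l,tri([x[1] for x in v]))
E
python3 hd.py w4.png
```

```text
{'clock': 16.8, 'position': [0.6149, -0.058, 0.2049], 'ee_rot': [0.0835, -3.1404, -0.0073], 'force': [0.1363, -0.7085, 0.4347], 'width': 0.9809, 'gripper_force': 0.0}
[[-0.999 -0.053 -0.   ]
 [-0.053  0.999  0.005]
 [-0.     0.005 -1.   ]]
[ 0.54  0.58 -0.82  1.57  0.44  1.19  1.26]
side bed_rest 0.89 [295.3 233.5] [0.596 0.13  0.092]
side handle_grip 0.54 [296.6 184.9] [ 0.6165 -0.0615  0.092 ]
side handle 0.54 [297.1 192.2] [ 0.6112 -0.0299  0.092 ]
side level 0.58 [294.2 233. ] [0.5989 0.1286 0.092 ]
wrist bed_rest 0.92 [445.9 174.9] [0.5846 0.0668 0.092 ]
wrist handle_grip 0.93 [303.3 202.4] [ 0.618  -0.0694  0.092 ]
wrist handle 0.72 [303.  190.6] [ 0.606  -0.0701  0.092 ]
wrist level 0.79 [440.9 178.9] [0.5887 0.0627 0.092 ]
wrist bubble_mid 0.4 [444.1 189.5] [0.5991 0.0677 0.092 ]
scene bed_rest 0.69 [294.  198.3] [0.5161 0.0459 0.092 ]
scene handle_grip 0.52 [346.6 189.9] [ 0.6281 -0.0637  0.092 ]
scene handle 0.55 [343.7 203.7] [ 0.5464 -0.0895  0.092 ]
scene level 0.79 [295.3 197.4] [0.5225 0.0454 0.092 ]
scene bubble_mid 0.37 [263.6 243.3] [ 0.2823 -0.0008  0.092 ]
bed_rest (array([0.5972, 0.0888, 0.0469]), [np.float64(0.005585171600416553), np.float64(0.0037358145574171633), np.float64(0.0023377570965684795)])
handle_grip (array([ 0.6182, -0.0669,  0.0929]), [np.float64(0.004322233928216659), np.float64(0.0025065470330736203), np.float64(0.003778350479757751)])
handle (array([ 0.6144, -0.0675,  0.0574]), [np.float64(0.0029202448071350656), np.float64(0.003796247097360345), np.float64(0.006007934158554433)])
level (array([0.6014, 0.0859, 0.0469]), [np.float64(0.004279513396595154), np.float64(0.0037511461823396693), np.float64(0.0027080438759364317)])
bubble_mid (array([ 0.6658,  0.2293, -0.1983]), [np.float64(0.0221332914813471), np.float64(0.022133291481347104)])
```

View pics/w4.png

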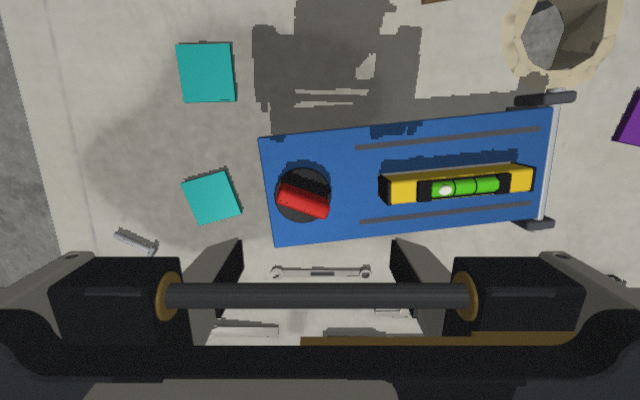

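The wrist view shows the level standing flat on the bed (457,186), with the bubble at (446,189). The red bar runs (278,190)–(328,213), skewed to the bed, so I measure its heading.

Run:
```python
from h import *
np.set_printoptions(precision=4,suppress=True)
p=arm.get_image("wrist")
im=p["frame"].astype(int);m=((im[...,0]>90)&(im[...,0]>2.2*im[...,1])&(im[...,0]>2.2*im[...,2]));m[:,:250]=0;m[:,350:]=0;m[250:]=0;m[:150]=0
pt=cv2.findNonZero(m.astype(np.uint8));(c,sz,a)=r=cv2.minAreaRect(pt);bx=cv2.boxPoints(r);print(len(pt),c,sz,a)
# bright top face only
v=im[...,0].copy();v[~m]=0;print(np.percentile(v[m],[5,25,50,75,95]))
for z in(.085,.1):
    W=np.array([atz(ray(p,x/[640,400]),z)[:2] for x in bx]);e=max([W[1]-W[0],W[2]-W[1]],key=np.linalg.norm);print(z,W.mean(0),np.linalg.norm(e),np.degrees(np.arctan2(e[1],e[0])))
# bed edge long direction
b=((im[...,2]>im[...,0]+50)&(im[...,2]>90)).astype(np.uint8);b[:,:240]=0;b[:,570:]=0;b[:90]=0;b[255:]=0
h=cv2.approxPolyDP(cv2.convexHull(cv2.findNonZero(b)),5,True)[:,0];print(h.tolist());print(np.array([atz(ray(p,x/[640,400]),.055)[:2] for x in h.astype(float)]))
```

```text
843 (302.3144836425781, 203.71945190429688) (53.410213470458984, 16.345947265625) 19.653823852539062
[106. 150. 184. 198. 203.]
0.085 [ 0.6218 -0.0703] 0.05382753360854007 72.10674326227651
0.1 [ 0.6169 -0.0698] 0.050919584585312906 72.10674326227667
[[553, 109], [535, 218], [275, 247], [240, 213], [258, 138]]
[[ 0.5182  0.1812]
 [ 0.6365  0.1959]
 [ 0.6865 -0.1019]
 [ 0.6456 -0.1417]
 [ 0.5611 -0.1201]]
```

Call:
carry_out(claw=[7,7,7,7,7,7,7,7,7,7,7,7,7,7,7,7,7], delta_pos=[[0,0,0],[0,0,0],[0,0,0],[0,0,0],[0,0,0],[0,0,0],[0,0,0],[0,0,0],[0,0,0],[0,0,0],[0,0,0],[0,0,0],[0,0,0],[0,0,0],[-1.1,0.5,2],[0,0,3],[0,0,0]], angular=[[0,0,0.138],[0,0,0.138],[0,0,0.138],[0,0,0.138],[0,0,0.138],[0,0,0.138],[0,0,0.138],[0,0,0.138],[0,0,0.138],[0,0,0.138],[0,0,0.138],[0,0,0.138],[0,0,0.138],[0,0,0.138],[0,0,0],[0,0,0],[0,0,0]])

```text
clock: 19.45
position: [0.6137, -0.0701, 0.1505]
ee_rot: [-2.535, -1.841, 0.004]
force: [-1.1, 0.3, 0.3]
width: 0.766
gripper_force: 0.0
```

```bash
python3 hd.py w5.png
```

```text
{'clock': 19.45, 'position': [0.6137, -0.0701, 0.1505], 'ee_rot': [-2.5351, -1.8414, 0.0042], 'force': [-1.0907, 0.3323, 0.2991], 'width': 0.7659, 'gripper_force': 0.0}
[[ 0.309  0.951 -0.007]
 [ 0.951 -0.309  0.005]
 [ 0.003 -0.008 -1.   ]]
[ 0.27  0.53 -0.35  1.65  0.2   1.01 -0.46]
side bed_rest 0.75 [296.  235.1] [0.5935 0.1354 0.092 ]
side handle_grip 0.66 [295.3 184.6] [ 0.6203 -0.0624  0.092 ]
side handle 0.8 [298.1 193.9] [ 0.6075 -0.0229  0.092 ]
side level 0.82 [297.3 229.2] [0.5929 0.1144 0.092 ]
wrist handle_grip 0.56 [315.7 221.6] [ 0.6149 -0.0723  0.092 ]
wrist level 0.67 [232.8  41.5] [0.6017 0.0718 0.092 ]
wrist bubble_mid 0.8 [232.5  50. ] [0.5994 0.067  0.092 ]
scene bed_rest 0.7 [294.2 192.9] [0.5458 0.0614 0.092 ]
scene handle_grip 0.54 [345.8 189. ] [ 0.6326 -0.0592  0.092 ]
scene handle 0.63 [346.7 202.9] [ 0.5542 -0.095   0.092 ]
scene level 0.94 [295.5 195.9] [0.5308 0.0492 0.092 ]
bed_rest (array([0.6016, 0.0961, 0.0565]), [np.float64(0.0042830405564142195), np.float64(0.004283040556414174)])
handle_grip (array([ 0.6184, -0.0654,  0.0968]), [np.float64(0.005873772077342649), np.float64(0.0055437584992711186), np.float64(0.0024809101047957773)])
handle (array([ 0.615 , -0.0686,  0.0555]), [np.float64(0.0025461895906776573), np.float64(0.002546189590677707)])
level (array([0.5956, 0.0822, 0.0573]), [np.float64(0.0027561813597062244), np.float64(0.0007174239250706029), np.float64(0.0028552496885872075)])
```

View pics/w5.png

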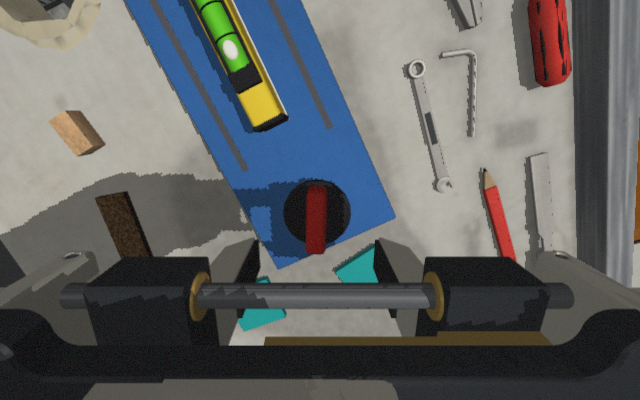

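The bar stands upright in the view at (316,218), lined up with the fingers. Next I predict where the bubble will appear once the tool is down, at various headings.

Run:
```python
from h import *
s=arm.observe();p=arm.get_image("wrist")
Tt=np.eye(4);Tt[:3,:3]=R.from_rotvec(s["ee_rot"]).as_matrix();Tt[:3,3]=s["position"]
C=np.linalg.inv(Tt)@p["T"]
B=np.array([.596,.085,.085])
for h in range(-20,121,10):
    c,sn=np.cos(np.radians(h)),np.sin(np.radians(h))
    T=np.eye(4);T[:3,:3]=np.array([[c,sn,0],[sn,-c,0],[0,0,-1]]);T[:3,3]=[.617,-.070,.063]
    q={"T":T@C,"mtx":p["mtx"]};print(h,proj(q,B).round())
# centre of bar in tool frame
for z in(.095,.103):
    W=atz(ray(p,np.array([316.5,218])/[640,400]),z);print((np.linalg.inv(Tt)@np.r_[W,1])[:3])
```

```text
-20 [ 94. 376.]
-10 [ 66. 343.]
0 [ 43. 306.]
10 [ 26. 263.]
20 [ 16. 215.]
30 [ 16. 164.]
40 [ 26. 111.]
50 [49. 58.]
60 [85.  9.]
70 [133. -35.]
80 [194. -68.]
90 [262. -88.]
100 [334. -92.]
110 [406. -81.]
120 [471. -55.]
[ 0.00107693 -0.00056892  0.05898668]
[ 0.00411461 -0.00056384  0.05100012]
```

Call:
carry_out(claw=[5,5,5,5,5,1,1,1,1,1,1,1,1,1], delta_pos=[[0.2,0,2],[0,0,2],[0,0,2],[0,0,1.1],[0,0,0],[0,0,0],[0,0,0],[0,0,0],[0,0,0],[0,0,0],[0,0,0],[0,0,0],[0,0,0],[0,0,0]], angular=[[0,0,0],[0,0,0],[0,0,0],[0,0,0],[0,0,0],[0,0,0],[0,0,0],[0,0,0],[0,0,0],[0,0,0],[0,0,0],[0,0,0],[0,0,0],[0,0,0]], force=40)

```text
clock: 21.8
position: [0.6176, -0.0676, 0.0835]
ee_rot: [-2.539, -1.844, -0.006]
force: [3.1, -2.2, 2.3]
width: 0.169
gripper_force: 39.8
```

Call:
carry_out(claw=[1,1,1,1,1,1], delta_pos=[[0,0,0.3],[0,0,0.3],[0,0,0.3],[0,0,0.3],[0,0,0.2],[0,0,0]], angular=[[0,0,0],[0,0,0],[0,0,0],[0,0,0],[0,0,0],[0,0,0]])

```text
clock: 22.4
position: [0.6179, -0.0696, 0.0694]
ee_rot: [-2.542, -1.843, -0.005]
force: [3.8, -7.3, 7.1]
width: 0.17
gripper_force: 40.0
```

Call:
carry_out(claw=[1,1,1], delta_pos=[[0,0,0.2],[0,0,0.2],[0,0,0]], angular=[[0,0,0],[0,0,0],[0,0,0]])

```text
clock: 22.7
position: [0.618, -0.07, 0.0655]
ee_rot: [-2.543, -1.843, -0.004]
force: [4.9, -8.3, 8.3]
width: 0.171
gripper_force: 40.0
```

Call:
carry_out(claw=[1,1,1,1], delta_pos=[[-0.15,0,0.15],[0,0,0.15],[0,0,0.1],[0,0,0]], angular=[[0,0,0],[0,0,0],[0,0,0],[0,0,0]])

```text
clock: 23.1
position: [0.618, -0.0703, 0.0633]
ee_rot: [-2.542, -1.844, -0.007]
force: [1.1, -6.0, 21.1]
width: 0.174
gripper_force: 40.0
```

Call:
carry_out(claw=[1,1,1,1,1], delta_pos=[[0,0,-0.04],[0,0,-0.04],[0,0,-0.04],[0,0,-0.04],[0,0,0]], angular=[[0,0,0.1],[0,0,0.1],[0,0,0.1],[0,0,0.1],[0,0,0]])

```text
clock: 23.6
position: [0.6191, -0.0708, 0.065]
ee_rot: [-2.861, -1.298, -0.009]
force: [3.0, -6.9, 18.2]
width: 0.168
gripper_force: 40.0
```

```bash
cat > bb.py <<'E'
from h import *
import sys
np.set_printoptions(precision=4,suppress=True)
s=st();print("j7",round(s["joints"][6],2), "tq",np.round(s["ft_torque"],2))
p=arm.get_image("wrist")
for l in("bubble_mid","level"):
    r=arm.place_of(l,p);print(l,[(x["conf"],(np.array(x["centre"])*[640,400]).round(1)) for x in r[:1]])
f=p["frame"][0:240,0:300,::-1];cv2.imwrite("pics/"+sys.argv[1],cv2.resize(f,None,fx=2.5,fy=2.5,interpolation=cv2.INTER_CUBIC))
E
python3 bb.py b1.png
```

```text
{'clock': 23.6, 'position': [0.6191, -0.0708, 0.065], 'ee_rot': [-2.861, -1.2976, -0.009], 'force': [2.9619, -6.8508, 18.1751], 'width': 0.1683, 'gripper_force': 40.0291}
[[ 0.659  0.752  0.005]
 [ 0.752 -0.659  0.002]
 [ 0.005  0.002 -1.   ]]
j7 -0.84 tq [-1.26 -0.79 -0.09]
bubble_mid [(0.91, array([20.9, 49.4]))]
level [(0.84, array([111.2,  77.3]))]
```

View pics/b1.png

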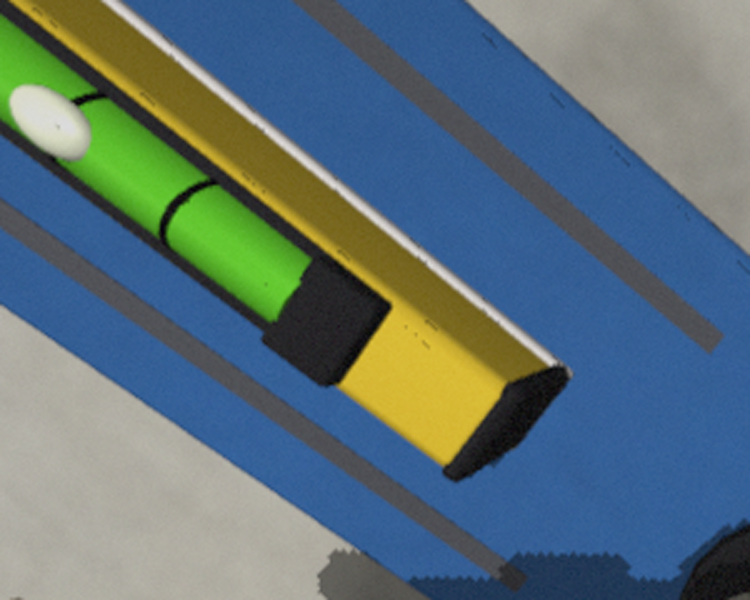

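The crop shows the rings at about (189,211) and (77,128), with the bubble at (50,122), roughly 14 mm toward the hinge. So this end is low and needs clockwise. I let it settle, then measure numerically.

Call:
carry_out(claw=[1,1,1,1,1,1,1,1,1,1,1], delta_pos=[[0,0,0],[0,0,0],[0,0,0],[0,0,0],[0,0,0],[0,0,0],[0,0,0],[0,0,0],[0,0,0],[0,0,0],[0,0,0]], angular=[[0,0,0],[0,0,0],[0,0,0],[0,0,0],[0,0,0],[0,0,0],[0,0,0],[0,0,0],[0,0,0],[0,0,0],[0,0,0]])

```text
clock: 24.85
position: [0.6191, -0.0708, 0.065]
ee_rot: [-2.859, -1.302, -0.009]
force: [4.0, -5.5, 17.2]
width: 0.173
gripper_force: 40.0
```

```bash
cat > bm.py <<'E'
from h import *
np.set_printoptions(precision=4,suppress=True)
s=st();print("j7",round(s["joints"][6],2))
p=arm.get_image("wrist");im=p["frame"].astype(int)
g=(im[...,1]>1.5*im[...,0])&(im[...,1]>2*im[...,2])&(im[...,1]>90)
w=(im.min(2)>150)
gd=cv2.dilate(g.astype(np.uint8),np.ones((9,9)))>0
n,lab,stt,cen=cv2.connectedComponentsWithStats(g.astype(np.uint8))
gy,gx=np.nonzero(g&(lab!=0))
print("green",len(gx),gx.min() if len(gx) else 0,gx.max() if len(gx) else 0)
P=np.array([atz(ray(p,np.array([x,y])/[640,400]),.082)[:2] for x,y in zip(gx,gy)])
m=np.median(P,0);l=cv2.fitLine(P.astype(np.float32),cv2.DIST_HUBER,0,1e-4,1e-4).ravel();u=l[:2]*np.sign(l[1]);c=l[2:]
print("axis",c,np.degrees(np.arctan2(u[1],u[0])))
# profile along the axis, mm from c
c=c+u*((np.array([.597,.085])-c)@u); n_=np.array([-u[1],u[0]])
out=[]
for k in np.arange(-42,42,.75):
    v=[]
    for q in(-4,-2,0,2,4):
        x=proj(p,np.r_[c+u*k/1e3+n_*q/1e3,.082]);i,j=np.round(x).astype(int)
        if 0<=i<640 and 0<=j<400:v.append(im[j,i])
    if v:
        v=np.array(v);t=np.median(v,0);ch='W' if (v.min(1)>140).sum()>=2 else ('.' if t[1]>90 and t[1]>1.4*t[0] else ('#' if t.max()<70 else 'o'))
        out.append(ch if ch!='.' or (v.max(1)<80).sum()<1 else '|')
    else: out.append(' ')
print("".join(out))
r=arm.place_of("bubble_mid",p)
if r: X=atz(ray(p,r[0]["centre"]),.085)[:2]; print("bub",r[0]["conf"],np.array(r[0]["centre"])*[640,400],"mm",(X-c)@u*1e3)
E
python3 bm.py
```

```text
{'clock': 24.85, 'position': [0.6191, -0.0708, 0.065], 'ee_rot': [-2.8587, -1.302, -0.0093], 'force': [4.0077, -5.5299, 17.2141], 'width': 0.1735, 'gripper_force': 40.0279}
[[ 0.656  0.754  0.005]
 [ 0.754 -0.656  0.003]
 [ 0.006  0.002 -1.   ]]
j7 -0.83
green 3882 0 124
axis [0.5978 0.0832] 90.87054
#############..............................|#|..................WWWWWWWWWWWWWW.....|.|||||||o|##                
bub 0.66 [27.968 53.8  ] mm 7.859187932729843
```

Call:
carry_out(claw=[1,1,1,1,1,1,1,1,1,1,1,1,1,1,1,1,1,1,1], delta_pos=[[0,0,-0.04],[0,0,-0.04],[0,0,-0.04],[0,0,-0.04],[0,0,-0.02],[0,0,0],[0,0,0],[0,0,0],[0,0,0],[0,0,0],[0,0,0],[0,0,0],[0,0,0],[0,0,0],[0,0,0],[0,0,0],[0,0,0],[0,0,0],[0,0,0]], angular=[[0,0,0.1],[0,0,0.1],[0,0,0.1],[0,0,0.1],[0,0,0.05],[0,0,0],[0,0,0],[0,0,0],[0,0,0],[0,0,0],[0,0,0],[0,0,0],[0,0,0],[0,0,0],[0,0,0],[0,0,0],[0,0,0],[0,0,0],[0,0,0]])

```text
clock: 26.85
position: [0.6198, -0.0719, 0.0669]
ee_rot: [-3.077, -0.63, -0.011]
force: [7.2, -8.0, 14.7]
width: 0.171
gripper_force: 40.0
```

```bash
python3 bm.py
```

```text
{'clock': 26.85, 'position': [0.6198, -0.0719, 0.0669], 'ee_rot': [-3.0773, -0.6305, -0.0109], 'force': [7.1794, -7.9917, 14.6999], 'width': 0.1712, 'gripper_force': 40.0039}
[[ 0.919  0.393  0.007]
 [ 0.393 -0.919  0.002]
 [ 0.007  0.001 -1.   ]]
j7 -1.2
green 1889 0 84
axis [0.5979 0.0768] 90.4829
################.............................||#|............WWWWWWWWWW|.                                       
bub 0.54 [  8.384 199.08 ] mm 4.572814284757512
```

Call:
carry_out(claw=[1,1,1,1,1,1,1,1,1,1,1,1,1,1,1,1,1,1], delta_pos=[[0.05,0.1,-0.02],[0,0,-0.02],[0,0,-0.02],[0,0,0],[0,0,0],[0,0,0],[0,0,0],[0,0,0],[0,0,0],[0,0,0],[0,0,0],[0,0,0],[0,0,0],[0,0,0],[0,0,0],[0,0,0],[0,0,0],[0,0,0]], angular=[[0,0,0.1],[0,0,0.1],[0,0,0.05],[0,0,0],[0,0,0],[0,0,0],[0,0,0],[0,0,0],[0,0,0],[0,0,0],[0,0,0],[0,0,0],[0,0,0],[0,0,0],[0,0,0],[0,0,0],[0,0,0],[0,0,0]])

```text
clock: 28.75
position: [0.6201, -0.0727, 0.0677]
ee_rot: [-3.131, -0.242, -0.009]
force: [3.5, -8.0, 19.3]
width: 0.175
gripper_force: 40.0
```

```bash
python3 bm.py
python3 - <<'E'
from h import *
w=arm.get_image("wrist");b=arm.get_image("side");c=arm.get_image("scene")
for p in(b,c):print([(x["conf"],np.array(x["centre"])*[640,400]) for x in arm.place_of("bubble_mid",p)[:2]])
z=lambda f,k:cv2.resize(f,None,fx=k,fy=k,interpolation=cv2.INTER_CUBIC)
A=z(w["frame"][150:350,0:130],3)      # 390x600
B=z(b["frame"][200:262,270:320],6)  # 300x372
C=z(c["frame"][175:213,270:320],6)   # 300x228
B=np.vstack([B,C]);o=np.hstack([A,B]);print(o.shape);cv2.imwrite("pics/fin.png",o[:,:,::-1])
E
```

```text
{'clock': 28.75, 'position': [0.6201, -0.0727, 0.0677], 'ee_rot': [-3.131, -0.242, -0.0094], 'force': [3.4542, -7.9557, 19.3389], 'width': 0.1747, 'gripper_force': 40.0037}
[[ 0.988  0.154  0.006]
 [ 0.154 -0.988  0.002]
 [ 0.006 -0.001 -1.   ]]
j7 -1.4
green 711 0 64
axis [0.5981 0.0908] 107.42191
oooooo#####ooooooooooooooooooooooo||oo|||||ooo|o||||||||||.....WWWWWWWWWWW.|.|||||.....                         
bub 0.69 [ 26.496 268.12 ] mm 3.385740995064221
[(0.31, array([248.704, 210.6  ]))]
[(0.25, array([309.312, 258.88 ]))]
(600, 690, 3)
```

View pics/fin.png

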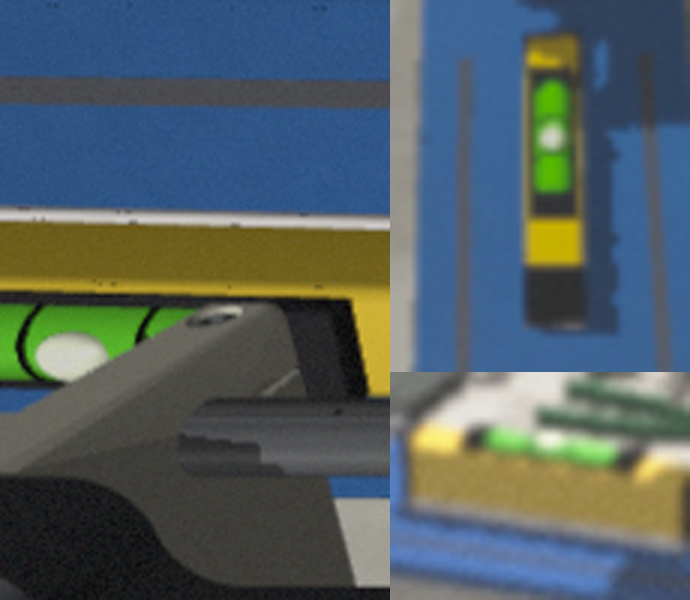

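The wrist crop shows the bubble (72,357) between the rings (about x=20 and 138 on its row), so it sits about 1.2 mm toward the hinge. The side crop agrees. One small clockwise trim, then settle.

Call:
carry_out(claw=[1,1,1,1,1,1,1,1,1,1,1,1,1,1,1,1,1,1,1], delta_pos=[[0,0,-0.03],[0,0,0],[0,0,0],[0,0,0],[0,0,0],[0,0,0],[0,0,0],[0,0,0],[0,0,0],[0,0,0],[0,0,0],[0,0,0],[0,0,0],[0,0,0],[0,0,0],[0,0,0],[0,0,0],[0,0,0],[0,0,0]], angular=[[0,0,0.08],[0,0,0],[0,0,0],[0,0,0],[0,0,0],[0,0,0],[0,0,0],[0,0,0],[0,0,0],[0,0,0],[0,0,0],[0,0,0],[0,0,0],[0,0,0],[0,0,0],[0,0,0],[0,0,0],[0,0,0],[0,0,0]])

```text
clock: 31.0
position: [0.6201, -0.0729, 0.0679]
ee_rot: [-3.138, -0.116, -0.009]
force: [3.8, -8.2, 19.2]
width: 0.172
gripper_force: 40.0
```

Run:
```python
from h import *
st();w=arm.get_image("wrist");f=w["frame"].astype(int)
for r in(264,266,268,270):  # rows through bubble; W bubble, # ring, g green
    print(r,"".join('W' if f[r,x].min()>120 else '#' if f[r,x].max()<90 else 'g' if f[r,x,1]>1.4*f[r,x,0] else 'o' for x in range(0,70)))
```

```text
{'clock': 31.0, 'position': [0.6201, -0.0729, 0.0679], 'ee_rot': [-3.1382, -0.1163, -0.0093], 'force': [3.8474, -8.2448, 19.1863], 'width': 0.1718, 'gripper_force': 40.0109}
[[ 0.997  0.074  0.006]
 [ 0.074 -0.997  0.001]
 [ 0.006 -0.001 -1.   ]]
264 oooooooooooooooooooooooooooooooooooooooooooooooooooooooooooooooooooooo
266 oooooooooooooooooooooooooooooooooooooooooooooooooooooooooooooooooo####
268 oooooooooooooooooooooooo################ooooooooooooooooooooooo#######
270 #####################################oooooooooooooooooooooo###########
```

Run:
```python
from h import *
w=arm.get_image("wrist");f=w["frame"].astype(int)
for r in range(272,300,2):
    print(r,"".join('W' if f[r,x].min()>120 else '#' if f[r,x].max()<90 else 'g' if f[r,x,1]>1.4*f[r,x,0] else 'o' for x in range(0,80)))
```

```text
272 ################################ooooooooooooooooooooooo#o#######################
274 gggggggggggggggggg###ggggggggoooooooooooooooooooooooo###########################
276 ggggggggggggggggg###gggggooooooooooooooooooooooooo##############################
278 gggggggggggggggg##ggggoooooooooooooooooooooooo##################################
280 ggggggggggggggg###oooooooooooooooooooooooooo####################################
282 gggggggggggggg#ooooooooooooooooooooooooooo######################################
284 ggggggggggggoooooooooooooooooooooooo##o#o#######################################
286 ggggggggooooooooooooooooooooooooo#o#############################################
288 ooooooooooooooooooooooooooooo#oo#o##############################################
290 ooooooooooooooooooooooooooo##o##################################################
292 ooooooooooooooooooooooooo#oo####################################################
294 ooooooooooooooooooooo#oo########################################################
296 oooooooooooooooooooo############################################################
298 oooooooooooooooooo##############################################################
```

Run:
```python
from h import *
b=arm.get_image("side");f=b["frame"].astype(int)
for r in range(211,236): print(r,f[r,294:300].mean(0).round().astype(int).tolist())
```

```text
211 [98, 87, 50]
212 [56, 58, 53]
213 [58, 86, 49]
214 [71, 132, 32]
215 [78, 156, 18]
216 [80, 162, 15]
217 [80, 162, 14]
218 [78, 156, 22]
219 [74, 138, 38]
220 [100, 152, 70]
221 [138, 169, 114]
222 [156, 177, 138]
223 [148, 171, 130]
224 [105, 158, 74]
225 [75, 142, 38]
226 [77, 155, 18]
227 [80, 164, 15]
228 [80, 165, 14]
229 [80, 165, 14]
230 [79, 160, 19]
231 [70, 134, 36]
232 [55, 71, 53]
233 [53, 54, 55]
234 [53, 53, 54]
235 [64, 60, 51]
```

In the side view the rings dip at rows 219 and 225 and the bubble peaks at row 222, so it is centred. Handing in.

```bash
python3 -c "
from cell import arm
print(arm.sign_off())"
```

```text
the job is handed in; nothing more can be done
None
```

I handed the job in at about 31 s: the level is standing on the bed, the foot is pressed on its pad (about 19 N push, handle still gripped at 40 N), and the bubble is centred in the last side view; the hand-in gave no verdict.

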